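Change the grinder over from the shallow cup to the deep cup

ROBOT

A 7-joint arm with a two-finger parallel gripper is mounted at the origin on a cart in front of the work surface, level with it; the furniture and walls round the work are solid. World frame = base frame: x ahead of the robot, y to its left, z up, the work surface at z = 0. Lengths are in mm, angles in rad, forces in N, time in s.
With the tool pointing down it reaches from about 425 to 950 mm from the base axis. Payload 16.7 kg.
Tool frame: the origin (TCP) lies on the centre line of the jaws, within the pads' length; the fingertips stand 14 mm ahead of it and the grasp point (between the pads) lies 5 mm behind it; z points along the fingers, y is the line along which they close (so a half turn about z gives the same grasp; the last joint's range is limited). The gripper opens to 94 mm and grips with 3 to 60 N. Pads are 16 mm wide; open, the fingers measure 119 mm over their backs; the gripper's body (75 mm by 177 mm) begins 78 mm behind the grasp point.
Start: joints at [1.181, 0.426, 0.074, 1.606, -0.034, 1.111, -0.067], TCP at [160.289, -655.655, 219.467] pointing down, gripper open.
Joint ranges: [-2.85, 2.85], [-0.5, 2.14], [-1.23, 1.37], [0.21, 2.46], [-1.02, 4.16], [0.16, 2.05], [-2.73, 2.73]. Speed limits (rad/s): [1.89, 1.89, 2.39, 2.39, 3.01, 3.01, 3.01].

INTERFACE

Orientations are given as a unit quaternion [w, x, y, z].
In Python, from station import telemetry, vision, ticket gives the robot as it stands.
- The arm moves only by the tool jog_arm, never from a script. Its argument "steps" is a list that holds one entry, the list of rows, each a list of 6 numbers: the shift along the tool's x, y, z in mm, then the turn, a rotation vector about the tool's x, y, z in degrees. A call has 1 to 12 rows; each row shifts and turns the commanded pose from where the row before left it, along the tool's axes as they then stand; what a row does not reach is not made up. A row lasts 1/8 s, in which the tool goes at most 62.5 mm and 10.7 degrees, less where a joint would pass 70% of its speed; a pose out of reach is approached as far as the arm can. A call with a gripper value outside its range is refused whole. "hand" is the closure, from 0 (fully open) to 1 (shut), set as the call begins (left out, the last holds). The fingers move at their own pace and stop on an object; the grip force is fixed at half the most. Time passes only in rows, so rows that do not move let the fingers close. It gives the time, the measured TCP pose, the force, the opening and the grip force at its end, in the units of the state.
- telemetry.read_state(): the state, without advancing time (a new reading comes with each control period).
- vision.get_image(name): name is "side" or "top"; returns the picture (480x640x3 uint8, blue, green, red); there is no depth.
- vision.camera_info(name): a dict with "intrinsics" (3x3 intrinsics, pixels), "k1" (the pictures are not rectified: a ray, as slopes to the right and down, at radius r is drawn at 1 + k1 r^2 times it, then the intrinsics apply), "pose" (4x4, takes a point from camera to world coordinates). Camera axes: x right, y down, z forward; pixel columns grow to the right and rows downward; lengths in mm; the calibration is good to about 2 mm. A picture is of the moment at which its call begins. camera_info takes no time and is no camera call.
- ticket.job_done(): hands the job in; it is judged then, once.
The state is a dict: "time": time; "q": joint angles; "joint_vel": joint speeds; "joint_torque": joint torques, N m; "tool_pos": TCP position; "orientation": TCP orientation; "ft_force": force on the tool from outside, world axes, zero at the start; "moment": the same for the moment, N m; "grip_width": finger opening in mm; "gripper_force": force on a finger pad.
Only numpy, scipy, OpenCV 4.12 (cv2) and the standard library are available. Lean on these libraries where they do the work, as an engineer would, in place of code of your own. Each camera call takes 0.05 s, during which the arm holds its last target. There are 200 camera calls.

TASK

The electric grinder is set up with its shallow two-blade cup; change it over for the next job. Swap the two cups, so that the deep four-blade cup is seated on the grinder and the shallow cup is put away in the storage dock (the cork trivet is free for setting a cup down meanwhile), then close both: the tall pale dome lid on the deep cup, the flat knob lid on the shallow cup, each pushed fully home. Don't knock over or push away the spice jar and the mug.

Things in the scene. Friction and masses are not known exactly. Their poses are not given: they have to be found in the camera images.
- grinder: grinder: fixed round steel motor base, 112 mm across, 100 mm high, button in front. On top a black collar (90 mm) with a round recess 60 mm wide, 12 mm deep, and a 9 mm high drive spindle in its middle. Origin on its vertical axis at the underside; a seated cup's underside rests on the recess floor, 88 mm above the origin. The shallow cup starts here
- dock: storage dock: fixed low black round foot, 112 mm across, 30 mm high, with the same seat as the grinder (recess 60 mm wide, 12 mm deep, 9 mm spindle). Origin on its vertical axis at the underside; the recess floor is 18 mm above the origin. The deep cup starts here
- trivet: flat round cork trivet, 130 mm across and 8 mm thick, fixed and empty: a free spot for one cup. Origin at the centre of its underside
- shallow_cup: shallow cup: round, open, steel on a black foot, two blades inside; 60 mm high in all, 64 mm outside, mouth 58 mm inside, wall 3 mm. Foot 54 mm across, 13 mm high, with a 30 mm socket below that goes over the spindle; any yaw fits. About 0.16 kg. Origin on the axis at the foot's underside, z up; rim 60 mm above it
- deep_cup: deep cup: like the shallow one (64 mm outside, mouth 58 mm, same foot) but 85 mm high and with four blades inside. About 0.20 kg. Origin on the axis at the foot's underside, z up; rim 85 mm above it
- dome_lid: lid with a pale milky dome with a black disc on top, upright on the worktop. From below: dark plug 52 mm across, 8 mm high, that goes into a cup's mouth; black flange 66 mm across, 4 mm thick, that rests on the rim; dome 54 mm across, 12 to 51 mm above the origin. Origin on the axis at the plug's underside, z up; fully home it is 8 mm below the rim. Fits both cups; 0.08 kg
- flat_lid: grey flat lid, right way up on the worktop: plug (52 mm across, 8 mm high) and flange (66 mm, 4 mm thick) as on the dome lid, and in the middle an upright round knob 24 mm across, 12 to 40 mm above the origin. Origin on the axis at the plug's underside, z up; fully home it is 8 mm below the rim. Fits both cups; 0.08 kg
- spice_jar: small round spice jar with a red cap, 45 mm across, 106 mm high, standing loose: to be left standing where it is. Origin at the centre of its underside
- mug: cream mug with a handle, 78 mm by 116 mm with the handle, 101 mm high, standing loose: to be left standing where it is. Origin under the middle of its outline (handle included), at the underside
Mind the look-alikes: they are no part of the job. What is shaped like the dome_lid but blue or green is not meant.

How it is judged (in metres and radians):
At the end, for the whole second after the job is handed in: Deep cup seated upright in the grinder, shallow cup in the dock (axis within 8 mm, underside within 4 mm of the recess floor); dome lid home in the deep cup, flat lid in the shallow one (axis within 8 mm, flange within 3 mm of the rim); none tilted over 4.5 degrees, all at rest (horizontal distance between deep_cup and grinder below 0.008 m and z of deep_cup in the frame of grinder below 0.092 m and angle between each of deep_cup, shallow_cup, dome_lid, flat_lid's own z axis and vertical below 0.08 rad and horizontal distance between shallow_cup and dock below 0.008 m and z of shallow_cup in the frame of dock below 0.022 m and horizontal distance between dome_lid and deep_cup below 0.008 m and z of dome_lid in the frame of deep_cup between 0.073 and 0.08 m and horizontal distance between flat_lid and shallow_cup below 0.008 m and z of flat_lid in the frame of shallow_cup between 0.048 and 0.055 m and linear speed of each of deep_cup, shallow_cup, dome_lid, flat_lid below 0.02 m/s); the robot touches nothing.
It fails at once if the spice jar is knocked over (tilted over 20 degrees) or pushed more than 40 mm away (angle between spice_jar's own z axis and vertical above 0.35 rad or distance of spice_jar from where it was at the start of the episode above 0.04 m).
It fails at once if the mug is knocked over (tilted over 20 degrees) or pushed more than 40 mm away (angle between mug's own z axis and vertical above 0.35 rad or distance of mug from where it was at the start of the episode above 0.04 m).
It also fails if it takes over 122 s, if anything falls off the work surface, if the arm or the gripper's body presses on something with over 40 N, if the wrist force passes 120 N, or if a joint passes its speed limit or range.

## Working session

There is one attempt and no reset: what is moved stays moved. The work goes in short steps, Python scripts to look and compute and a tool call to move; the robot and the scene stay as the last step left them, time stands still between calls to the robot, and variables do not carry over. Pictures are saved under pics/ and viewed, at most 14 in all, crops included, and the job is handed in when it is done.

Besides the shell and the picture viewer there is one more tool, called after "Request:" as name([rows], argument=value, ...), one row to a line, values as JSON. jog_arm: Moves the arm, as the interface text tells. Its arguments: {"type":"object","properties":{"steps":{"type":"array"},"hand":{"type":"number"}},"required":["steps"]}

```bash
mkdir -p pics; ls
cat > h.py <<'E'
import numpy as np, cv2, json
from station import telemetry, vision, ticket
def snap(n,f):
    im=vision.get_image(n); cv2.imwrite('pics/'+f,im); return im
def ray(n,u,v):
    c=vision.camera_info(n); K=np.array(c['intrinsics'],float); k=c['k1']; T=np.array(c['pose'],float)
    d=np.array([(u-K[0,2])/K[0,0],(v-K[1,2])/K[1,1]]); s=d.copy()
    for _ in range(30): s=d/(1+k*(s@s))
    return T[:3,3],T[:3,:3]@np.array([s[0],s[1],1.])
def atz(n,u,v,z):
    o,d=ray(n,u,v); return o+d*(z-o[2])/d[2]
def proj(n,P):
    c=vision.camera_info(n); K=np.array(c['intrinsics'],float); k=c['k1']; T=np.array(c['pose'],float)
    p=T[:3,:3].T@(np.array(P,float)-T[:3,3]); s=p[:2]/p[2]; s=s*(1+k*(s@s))
    return K[0,0]*s[0]+K[0,2],K[1,1]*s[1]+K[1,2]
E
python3 - <<'E'
from h import *
np.set_printoptions(precision=3,suppress=True)
for n in('top','side'):
    snap(n,n+'0.png'); c=vision.camera_info(n); print(n,c['intrinsics'],c['k1'],np.array(c['pose']))
s=telemetry.read_state(); print({k:np.round(v,3) for k,v in s.items()})
E
```

```text
pics
top [[476.104   0.    317.903]
 [  0.    476.104 243.066]
 [  0.      0.      1.   ]] 0.019721742110309432 [[   0.001   -0.998    0.062  369.683]
 [  -1.      -0.001   -0.006   22.382]
 [   0.006   -0.062   -0.998 1431.393]
 [   0.       0.       0.       1.   ]]
side [[604.877   0.    317.271]
 [  0.    604.877 244.745]
 [  0.      0.      1.   ]] -0.09862698871223867 [[  -0.671   -0.335    0.662 -561.475]
 [  -0.742    0.322   -0.588  934.62 ]
 [  -0.016   -0.885   -0.465  814.542]
 [   0.       0.       0.       1.   ]]
{'time': np.float64(0.1), 'q': array([ 1.182,  0.427,  0.074,  1.607, -0.034,  1.111, -0.067]), 'joint_vel': array([ 0.002,  0.001,  0.002, -0.002, -0.   , -0.001,  0.003]), 'joint_torque': array([  0.008, -93.746,   3.676, -45.505,  -0.049,   0.017,   0.   ]), 'tool_pos': array([ 160.195, -655.329,  218.856]), 'orientation': array([-0.001,  0.993,  0.12 , -0.   ]), 'ft_force': array([ 0.315, -0.436, -0.87 ]), 'moment': array([-0.042, -0.035, -0.027]), 'gripper_force': np.float64(0.0), 'grip_width': np.float64(93.754)}
```

View pics/top0.png

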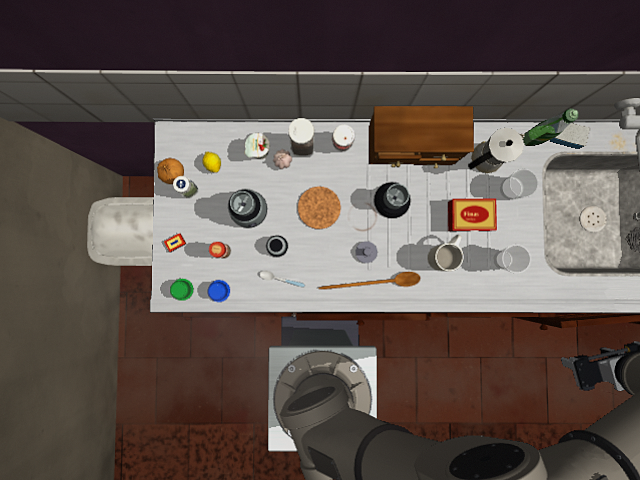

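View pics/side0.png

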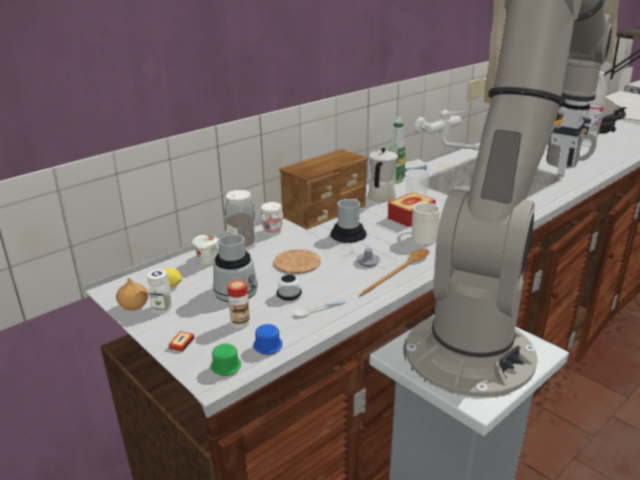

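Candidates (top picture):
- Dome lid: pale with black disc at (277,246). Look-alikes are blue (218,290) and green (181,290). I choose (277,246).
- Flat lid: (365,252).
- Shallow cup on the grinder: (245,207). Deep cup on the dock: (392,199).
- Trivet: (319,207).
- Spice jar: (219,250), as opposed to the white-capped jar at (184,186).
- Mug: (448,257).

I'll check these in a close crop.

Run:
```python
from h import *
t=cv2.imread('pics/top0.png'); s=cv2.imread('pics/side0.png')
a=cv2.resize(t[170:275,200:420],None,fx=3.6,fy=3.6,interpolation=cv2.INTER_CUBIC)
cv2.imwrite('pics/c1.png',a)
b=cv2.resize(s[190:330,205:405],None,fx=4,fy=4,interpolation=cv2.INTER_CUBIC)
cv2.imwrite('pics/c2.png',b)
np.set_printoptions(precision=1,suppress=True)
for nm,u,v,z in[('grinder rim',242.5,203.5,148),('dock cup rim',395,195,103),('trivet',319,207.5,8),('dome top',277.5,245.5,51),('flat knob',365,250,40),('jar cap',218.5,249.5,106),('mug',448,255,101)]: print(nm,atz('top',u,v,z))
```

```text
grinder rim [556.4 219.1 148. ]
dock cup rim [ 587.8 -202.5  103. ]
trivet [565.1  10.6   8. ]
dome top [448.  131.3  51. ]
flat knob [ 435.7 -123.9   40. ]
jar cap [433.5 290.8 106. ]
mug [ 419.1 -349.4  101. ]
```

View pics/c1.png

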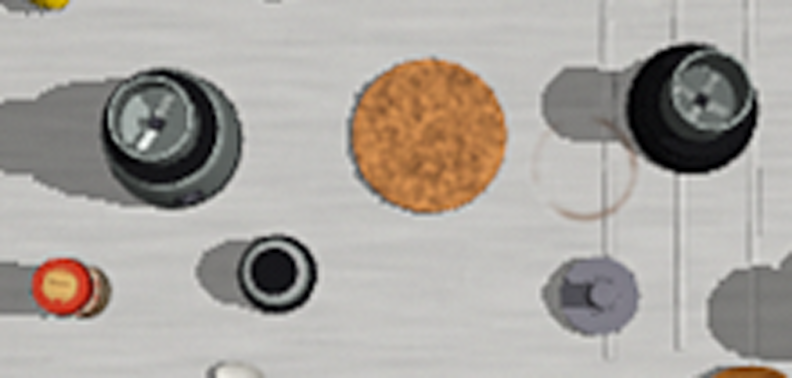

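View pics/c2.png

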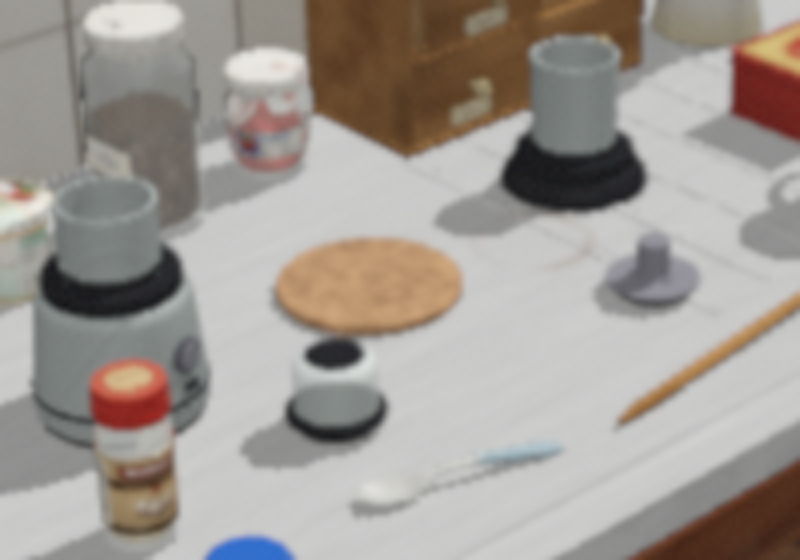

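The crops show the following:
- **Dome lid:** pale dome with a black disc at (276,245) top and (288,278) side. This is the right one.
- **Flat lid:** knob at (367,251) top.
- **Cups:** the shallow cup's rim is at (242,204) on the grinder, and the deep cup's rim is at (397,195) on the dock.

Next I'll cross-check the two cameras.

Run:
```python
from h import *
np.set_printoptions(precision=1,suppress=True)
for nm,z,t,s in[('shallow rim',148,(152,121),(105,209)),('deep rim',103,(711,91),(575,61)),('trivet',8,(428.5,135),(369,284)),('dome disc',51,(274.5,271),(334,353)),('dome flange',12,(277,274),(336,403)),('flat knob',40,(603,294),(654,240)),('flat flange',12,(597,295),(653,279))]:
    a=atz('top',(t[0]+.5)/3.6-.5+200,(t[1]+.5)/3.6-.5+170,z); b=atz('side',(s[0]+.5)/4-.5+205,(s[1]+.5)/4-.5+190,z)
    print(nm,a[:2],b[:2],(a-b)[:2])
```

```text
shallow rim [557.1 220.8] [543.3 230.8] [ 13.8 -10. ]
deep rim [ 588.  -208.5] [ 573.5 -197.7] [ 14.5 -10.8]
trivet [566.2  11.6] [556.5  16.3] [ 9.6 -4.7]
dome disc [449.7 136. ] [445.4 137.4] [ 4.2 -1.5]
dome flange [449.4 137.1] [449.  134.8] [0.4 2.2]
flat knob [ 431.9 -130.1] [ 425.  -126.4] [ 6.9 -3.7]
flat flange [ 432.3 -128.2] [ 422.3 -123.5] [10.  -4.7]
```

Request:
jog_arm([
  [[0, 0, -20, 0, 0, 6.9], [0, 0, -20, 0, 0, 6.9], [38, -39, 0, 0, 0, 0], [38, -39, 0, 0, 0, 0], [38, -39, 0, 0, 0, 0], [38, -39, 0, 0, 0, 0], [38, -39, 0, 0, 0, 0], [38, -39, 0, 0, 0, 0], [38, -39, 0, 0, 0, 0], [38, -39, 0, 0, 0, 0], [38, -39, 0, 0, 0, 0]],
], hand=0)

```text
time: 1.48
tool_pos: [503.6, -303.6, 259.4]
orientation: [-0.0, 1.0, -0.001, -0.0]
ft_force: [0.5, -0.5, 0.5]
grip_width: 93.8
gripper_force: 0.0
```

Request:
jog_arm([
  [[5, -52, 0, 0, 0, 0], [5, -52, 0, 0, 0, 0], [5, -52, 0, 0, 0, 0], [5, -52, 0, 0, 0, 0], [5, -52, 0, 0, 0, 0], [5, -52, 0, 0, 0, 0], [5, -52, 0, 0, 0, 0], [5, -52, 0, 0, 0, 0], [5, -52, 3, 0, 0, 0], [8, -52, 20, 0, 0, 0], [0, 0, 30, 0, 0, 0], [0, 0, 0, 0, 0, 0]],
])

```text
time: 2.98
tool_pos: [554.9, 214.5, 204.3]
orientation: [0.001, 1.0, -0.0, -0.002]
ft_force: [-0.2, 0.5, -0.0]
grip_width: 94.0
gripper_force: 0.0
```

Run:
```python
from h import *
s=telemetry.read_state(); print(s['tool_pos'],s['q'])
t=snap('top','top1.png'); s=snap('side','side1.png')
a=cv2.resize(t[165:250,195:295],None,fx=5,fy=5,interpolation=cv2.INTER_CUBIC)
b=cv2.resize(s[185:310,195:275],None,fx=3.4,fy=3.4,interpolation=cv2.INTER_CUBIC)
cv2.imwrite('pics/c3.png',np.hstack([a,b]))
```

```text
[554.91590353 214.54372923 204.34404383] [-0.13676     0.3438632  -0.42338012  1.78104402  0.15901319  1.05480894
 -2.18861446]
```

View pics/c3.png

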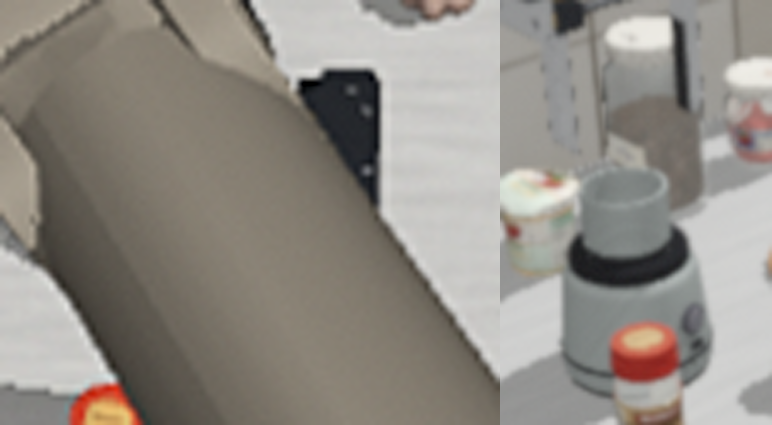

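Request:
jog_arm([
  [[1, -7, 10, 0, 0, 0], [0, 0, 15, 0, 0, 0], [0, 0, 20, 0, 0, 0], [0, 0, 20, 0, 0, 0], [0, 0, 17, 0, 0, 0], [0, 0, 0, 0, 0, 0]],
])

```text
time: 3.82
tool_pos: [556.5, 221.5, 122.8]
orientation: [0.0, 1.0, -0.001, -0.001]
ft_force: [0.0, -0.2, 1.1]
grip_width: 94.3
gripper_force: 0.0
```

Request:
jog_arm([
  [[0, 0, 0, 0, 0, 0], [0, 0, 0, 0, 0, 0], [0, 0, 0, 0, 0, 0], [0, 0, 0, 0, 0, 0], [0, 0, 0, 0, 0, 0], [0, 0, 0, 0, 0, 0]],
], hand=1)

```text
time: 4.58
tool_pos: [557.5, 221.9, 125.0]
orientation: [-0.0, 1.0, -0.001, 0.0]
ft_force: [-0.5, -1.1, 6.0]
grip_width: 63.9
gripper_force: 30.0
```

Request:
jog_arm([
  [[0, 0, 0, 0, 0, 0], [0, 0, 0, 0, 0, 0], [0, 0, 0, 0, 0, 0], [0, 0, 0, 0, 0, -10], [0, 0, 0, 0, 0, -10], [0, 0, 0, 0, 0, -10], [0, 0, 0, 0, 0, -10], [0, 0, 0, 0, 0, -10], [0, 0, 0, 0, 0, -10], [0, 0, 0, 0, 0, -10], [0, 0, 0, 0, 0, -10], [0, 0, 0, 0, 0, -10]],
], hand=0)

```text
time: 6.08
tool_pos: [557.3, 221.9, 124.5]
orientation: [-0.0, 0.705, 0.709, -0.0]
ft_force: [0.7, 0.2, -0.6]
grip_width: 93.7
gripper_force: 0.0
```

Request:
jog_arm([
  [[0, 0, 0, 0, 0, 0], [0, 0, 0, 0, 0, 0], [0, 0, 0, 0, 0, 0], [0, 0, 0, 0, 0, 0], [0, 0, 0, 0, 0, 0], [0, 0, 0, 0, 0, 0], [0, 0, 0, 0, 0, 0]],
], hand=1)

```text
time: 6.95
tool_pos: [557.6, 221.9, 124.6]
orientation: [0.0, 0.708, 0.707, 0.0]
ft_force: [4.5, -0.7, -0.4]
grip_width: 63.9
gripper_force: 30.0
```

Request:
jog_arm([
  [[0, 0, -10, 0, 0, 0], [0, 0, -20, 0, 0, 0], [0, 0, -30, 0, 0, 0], [-15, 0, -15, 0, 0, 0], [-40, 1, 0, 0, 0, 0], [-50, 2, 0, 0, 0, 0], [-50, 2, 0, 0, 0, 0], [-40, 2, 20, 0, 0, 0], [-15, 1, 40, 0, 0, 0], [0, 0, 40, 0, 0, 0], [0, 0, 30, 0, 0, 0], [0, 0, 10, 0, 0, 0]],
])

```text
time: 8.45
tool_pos: [564.0, 12.2, 58.5]
orientation: [-0.001, 0.707, 0.707, -0.001]
ft_force: [0.2, 0.1, -1.2]
grip_width: 63.8
gripper_force: 30.0
```

Run:
```python
from h import *
np.set_printoptions(precision=1,suppress=True)
# cabinet front top-left/right corners, z from two cameras
def tri(a,b):
    (o,d),(p,e)=ray('top',*a),ray('side',*b)
    t=np.linalg.lstsq(np.c_[d,-e],p-o,rcond=None)[0]; return (o+d*t[0]+p+e*t[1])/2, np.linalg.norm(o+d*t[0]-p-e*t[1])
print(tri((370,152),(303,182)),tri((370,106),(283,168)))
```

```text
(array([ 694.3, -127.8,  159.2]), np.float64(4.355836501858178)) (array([ 809.4, -134.3,  171.7]), np.float64(24.560290311457226))
```

Request:
jog_arm([
  [[0, 0, 8, 0, 0, 0], [0, 0, 5, 0, 0, 0], [0, 0, 1, 0, 0, 0], [0, 0, 0, 0, 0, 0], [0, 0, 0, 0, 0, 0]],
])

```text
time: 9.07
tool_pos: [565.3, 11.8, 45.9]
orientation: [0.0, 0.708, 0.707, 0.0]
ft_force: [-0.6, 0.1, -1.7]
grip_width: 63.8
gripper_force: 30.0
```

Request:
jog_arm([
  [[0, 0, 0, 0, 0, 0], [0, 0, 0, 0, 0, 0], [0, 0, 0, 0, 0, 0], [0, 0, 0, 0, 0, 0], [0, 0, -10, 0, 0, 0], [0, 0, -30, 0, 0, 0], [0, 0, -50, 0, 0, 0], [0, 0, -50, 0, 0, 0], [-30, 3, -15, 0, 0, 0], [-50, 5, 0, 0, 0, 0], [-60, 6, 0, 0, 0, 0], [-60, 6, 0, 0, 0, 0]],
], hand=0)

```text
time: 10.58
tool_pos: [584.9, -189.8, 201.5]
orientation: [0.0, 0.707, 0.707, 0.0]
ft_force: [2.3, -0.3, 0.2]
grip_width: 94.1
gripper_force: 0.0
```

Run:
```python
from h import *
t=snap('top','top2.png')
cv2.imwrite('pics/c4.png',cv2.resize(t[170:240,205:345],None,fx=5.5,fy=5.5,interpolation=cv2.INTER_CUBIC))
```

```text
(no output)
```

View pics/c4.png

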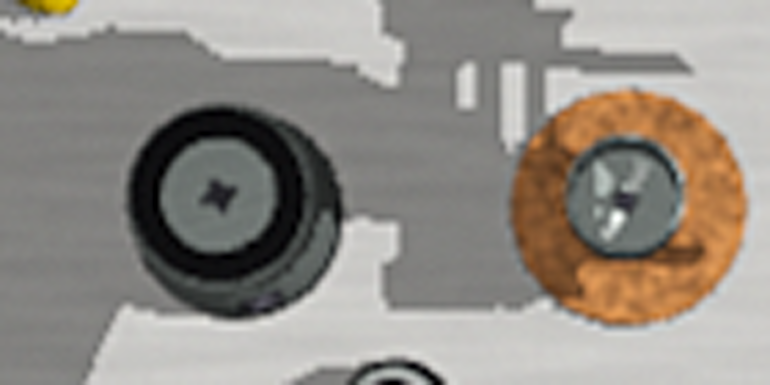

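Run:
```python
from h import *
np.set_printoptions(precision=1,suppress=True)
f=lambda x,y,z:atz('top',(x+.5)/5.5-.5+205,(y+.5)/5.5-.5+170,z)
print('recess floor',f(218.5,195.5,88),'spindle',f(219,197,97),'collar',f(216,192.5,100))
print('shallow on trivet',f(624.5,197,68))
# finer: gray recess disc by threshold
t=cv2.imread('pics/top2.png').astype(int); 
for (x0,y0,x1,y1),z,nm in[((225,185,265,225),88,'recess')]:
    g=t.sum(2)[y0:y1,x0:x1]//3; m=((g>85)&(g<160)).astype(np.uint8)
    n,l,st,c=cv2.connectedComponentsWithStats(m); 
    for i in range(1,n):
        if st[i,4]>100: print(st[i],c[i]+[x0,y0],atz('top',*(c[i]+[x0,y0]),z))
```

```text
recess floor [560.5 223.1  88. ] spindle [558.4 221.5  97. ] collar [560.3 222.6 100. ]
shallow on trivet [562.9  13.6  68. ]
[  0   0  40  40 456] [238.5 197. ] [583.6 239.7  88. ]
[  9  11  21  20 300] [244.3 205.2] [560.2 223.2  88. ]
```

Request:
jog_arm([
  [[-19, 3, 0, 0, 0, 0], [0, 0, 10, 0, 0, 0], [0, 0, 30, 0, 0, 0], [0, 0, 40, 0, 0, 0], [0, 0, 30, 0, 0, 0], [0, 0, 11, 0, 0, 0], [0, 0, 0, 0, 0, 0], [0, 0, 0, 0, 0, 0]],
])

```text
time: 11.62
tool_pos: [588.6, -206.8, 80.7]
orientation: [0.001, 0.707, 0.707, 0.0]
ft_force: [0.3, 0.1, 0.1]
grip_width: 94.1
gripper_force: 0.0
```

Request:
jog_arm([
  [[0, 0, 0, 0, 0, 0], [0, 0, 0, 0, 0, 0], [0, 0, 0, 0, 0, 0], [0, 0, 0, 0, 0, 0], [0, 0, 0, 0, 0, 0], [0, 0, 0, 0, 0, 0]],
], hand=1)

```text
time: 12.38
tool_pos: [588.1, -207.2, 79.8]
orientation: [0.0, 0.708, 0.707, 0.0]
ft_force: [1.5, 0.3, 5.9]
grip_width: 63.9
gripper_force: 30.0
```

Request:
jog_arm([
  [[0, 0, 0, 0, 0, 0], [0, 0, 0, 0, 0, 0], [0, 0, 0, 0, 0, 0], [0, 0, 0, 0, 0, 9], [0, 0, 0, 0, 0, 9], [0, 0, 0, 0, 0, 9], [0, 0, 0, 0, 0, 9], [0, 0, 0, 0, 0, 9], [0, 0, 0, 0, 0, 9], [0, 0, 0, 0, 0, 9], [0, 0, 0, 0, 0, 9], [0, 0, 0, 0, 0, 9]],
], hand=0)

```text
time: 13.88
tool_pos: [587.7, -207.0, 79.4]
orientation: [-0.0, 0.997, 0.075, -0.0]
ft_force: [-0.8, -0.1, 0.8]
grip_width: 94.2
gripper_force: 0.0
```

Request:
jog_arm([
  [[0, 0, 0, 0, 0, 4.3], [0, 0, 0, 0, 0, 4.3], [0, 0, 0, 0, 0, 0]],
])

```text
time: 14.25
tool_pos: [587.7, -207.0, 79.4]
orientation: [0.0, 1.0, 0.003, -0.0]
ft_force: [-0.5, -0.0, -0.0]
grip_width: 94.1
gripper_force: 0.0
```

Request:
jog_arm([
  [[0, 0, 0, 0, 0, 0], [0, 0, 0, 0, 0, 0], [0, 0, 0, 0, 0, 0], [0, 0, 0, 0, 0, 0], [0, 0, 0, 0, 0, 0], [0, 0, 0, 0, 0, 0]],
], hand=1)

```text
time: 15.0
tool_pos: [587.8, -207.6, 79.6]
orientation: [0.0, 1.0, 0.003, 0.0]
ft_force: [-0.8, -4.2, 1.5]
grip_width: 63.2
gripper_force: 30.0
```

Request:
jog_arm([
  [[0, 0, -10, 0, 0, 0], [0, 0, -30, 0, 0, 0], [0, 0, -40, 0, 0, 0], [0, -10, -27, 0, 0, 0], [-3, -40, 0, 0, 0, 0], [-3, -50, 0, 0, 0, 0], [-3, -55, 0, 0, 0, 0], [-4, -55, 0, 0, 0, 0], [-4, -55, 0, 0, 0, 0], [-4, -55, 0, 0, 0, 0], [-3, -55, 0, 0, 0, 0], [-3, -40, 0, 0, 0, 0]],
])

```text
time: 16.5
tool_pos: [557.2, 210.9, 186.9]
orientation: [-0.0, 1.0, 0.004, -0.0]
ft_force: [-0.1, -1.0, -1.5]
grip_width: 63.3
gripper_force: 30.0
```

Run:
```python
from h import *
t=snap('top','top3.png')
cv2.imwrite('pics/c5.png',cv2.resize(t[165:275,260:420],None,fx=5,fy=5,interpolation=cv2.INTER_CUBIC))
```

```text
(no output)
```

View pics/c5.png

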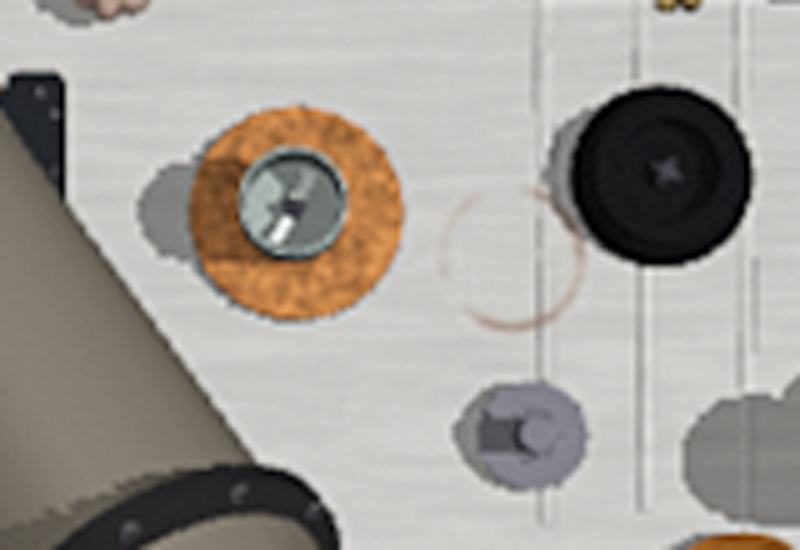

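Request:
jog_arm([
  [[0, -9, 0, 0, 0, 0], [0, 0, 0, 0, 0, 0], [0, 0, 0, 0, 0, 0]],
])

```text
time: 16.92
tool_pos: [558.5, 215.4, 186.5]
orientation: [0.0, 1.0, 0.002, -0.0]
ft_force: [-0.3, 0.9, -1.0]
grip_width: 63.4
gripper_force: 30.0
```

Run:
```python
from h import *
np.set_printoptions(precision=1,suppress=True)
f=lambda x,y,z:atz('top',(x+.5)/5-.5+260,(y+.5)/5-.5+165,z)
print('dock recess',f(664,173,24),'spindle',f(668,170,27),'foot',f(661.5,176,15))
print('shallow on trivet',f(293,203.5,68),'knob',f(541,433,40),'flange',f(534,435,12))
```

```text
dock recess [ 588.1 -208.    24. ] spindle [ 589.4 -209.9   27. ] foot [ 587.7 -208.    15. ]
shallow on trivet [563.2  13.4  68. ] knob [ 432.2 -132.1   40. ] flange [ 432.3 -131.    12. ]
```

Request:
jog_arm([
  [[2.5, -6.6, 0, 0, 0, 0], [0, 0, 10, 0, 0, 0], [0, 0, 10, 0, 0, 0], [0, 0, 2, 0, 0, 0], [0, 0, 0, 0, 0, 0], [0, 0, 0, 0, 0, 0]],
])

```text
time: 17.68
tool_pos: [560.9, 223.4, 164.8]
orientation: [-0.0, 1.0, 0.003, 0.0]
ft_force: [-0.4, -0.1, -1.5]
grip_width: 63.5
gripper_force: 30.0
```

Request:
jog_arm([
  [[0, 1.2, 0, 0, 0, 0], [0, 0, 4, 0, 0, 0], [0, 0, 4, 0, 0, 0], [0, 0, 3, 0, 0, 0], [0, 0, 0, 0, 0, 0]],
])

```text
time: 18.3
tool_pos: [560.6, 222.1, 153.2]
orientation: [0.0, 1.0, 0.003, -0.0]
ft_force: [-0.3, -0.5, -2.3]
grip_width: 63.5
gripper_force: 30.0
```

Request:
jog_arm([
  [[0, 0, 2, 0, 0, 0], [0, 0, 2, 0, 0, 0], [0, 0, 0.5, 0, 0, 0], [0, 0, 0, 0, 0, 0]],
])

```text
time: 18.8
tool_pos: [561.0, 222.2, 149.6]
orientation: [-0.0, 1.0, 0.003, 0.0]
ft_force: [-1.9, -2.2, 5.1]
grip_width: 63.6
gripper_force: 30.0
```

Request:
jog_arm([
  [[0, 0, 0, 0, 0, 0], [0, 0, 0, 0, 0, 0], [0, 0, 0, 0, 0, 0], [0, 0, 0, 0, 0, 0], [0, 0, -15, 0, 0, 0], [0, 0, -40, 0, 0, 0], [0, 0, -40, 0, 0, 0], [0, 40, 10, 0, 0, 0], [0, 50, 0, 0, 0, 0], [0, 55, 0, 0, 0, 0], [2, 40, 20, 0, 0, 0], [2, 25, 30, 0, 0, 0]],
], hand=0)

```text
time: 20.3
tool_pos: [566.8, 9.8, 185.4]
orientation: [0.0, 1.0, 0.002, 0.001]
ft_force: [0.1, 0.8, -0.4]
grip_width: 93.6
gripper_force: 0.0
```

Request:
jog_arm([
  [[-1, -2, 20, 0, 0, 0], [0, 0, 40, 0, 0, 0], [0, 0, 40, 0, 0, 0], [0, 0, 30, 0, 0, 0], [0, 0, 10, 0, 0, 0], [0, 0, 0, 0, 0, 0], [0, 0, 0, 0, 0, 0]],
])

```text
time: 21.18
tool_pos: [565.9, 14.2, 45.4]
orientation: [-0.0, 1.0, 0.003, 0.001]
ft_force: [-0.3, 0.5, 1.2]
grip_width: 93.5
gripper_force: 0.0
```

Request:
jog_arm([
  [[0, 0, 0, 0, 0, 0], [0, 0, 0, 0, 0, 0], [0, 0, 0, 0, 0, 0], [0, 0, 0, 0, 0, 0], [0, 0, 0, 0, 0, 0], [0, 0, 0, 0, 0, 0]],
], hand=1)

```text
time: 21.92
tool_pos: [565.1, 14.0, 44.2]
orientation: [0.0, 1.0, 0.003, 0.0]
ft_force: [-1.3, -0.8, 5.6]
grip_width: 64.1
gripper_force: 30.0
```

Request:
jog_arm([
  [[0, 0, -10, 0, 0, 0], [0, 0, -26, 0, 0, 0], [2, 10, -20, 0, 0, 0], [5, 40, 0, 0, 0, 0], [6, 50, 0, 0, 0, 0], [6, 50, 0, 0, 0, 0], [4, 45, 0, 0, 0, 0], [2, 24, 0, 0, 0, 0], [0, 4, 0, 0, 0, 0], [0, 0, 0, 0, 0, 0], [0, 0, 0, 0, 0, 0]],
])

```text
time: 23.3
tool_pos: [591.4, -207.2, 100.2]
orientation: [-0.0, 1.0, 0.004, 0.0]
ft_force: [-0.6, 0.6, -1.4]
grip_width: 64.2
gripper_force: 30.0
```

Request:
jog_arm([
  [[-1.8, 2.3, 10, 0, 0, 0], [0, 0, 15, 0, 0, 0], [0, 0, 5, 0, 0, 0], [0, 0, 3, 0, 0, 0], [0, 0, 3, 0, 0, 0], [0, 0, 3, 0, 0, 0], [0, 0, 0, 0, 0, 0]],
])

```text
time: 24.18
tool_pos: [589.5, -211.0, 60.9]
orientation: [-0.0, 1.0, 0.003, -0.0]
ft_force: [0.1, -0.7, -2.1]
grip_width: 64.0
gripper_force: 30.0
```

Request:
jog_arm([
  [[0, -1, 3, 0, 0, 0], [0, 0, 2, 0, 0, 0], [0, 0, 1.5, 0, 0, 0], [0, 0, 0.5, 0, 0, 0], [0, 0, 0, 0, 0, 0]],
])

```text
time: 24.8
tool_pos: [589.5, -210.0, 54.2]
orientation: [-0.0, 1.0, 0.003, 0.0]
ft_force: [-2.2, 0.8, 4.8]
grip_width: 63.8
gripper_force: 30.0
```

Request:
jog_arm([
  [[0, 0, 0, 0, 0, 0], [0, 0, 0, 0, 0, 0], [0, 0, 0, 0, 0, 0], [0, 0, 0, 0, 0, 0], [0, 0, -15, 0, 0, 0], [0, 0, -30, 0, 0, 0], [0, 0, -40, 0, 0, 0], [-20, -30, -20, 0, 0, 0], [-25, -55, 0, 0, 0, 0], [-25, -55, 0, 0, 0, 0], [-25, -55, 0, 0, 0, 0], [-25, -55, 0, 0, 0, 0]],
], hand=0)

```text
time: 26.3
tool_pos: [467.3, 40.9, 160.2]
orientation: [0.0, 1.0, 0.003, 0.001]
ft_force: [2.1, 1.5, 0.4]
grip_width: 94.3
gripper_force: 0.0
```

Request:
jog_arm([
  [[-6, -40, 0, 0, 0, 0], [-6, -40, 0, 0, 0, 0], [-4, -14, 20, 0, 0, 0], [0, 0, 20, 0, 0, 0], [0, 0, 20, 0, 0, 0], [0, 0, 10, 0, 0, 0], [0, 0, 0, 0, 0, 0], [0, 0, 0, 0, 0, 0]],
])

```text
time: 27.3
tool_pos: [451.9, 133.3, 89.8]
orientation: [-0.0, 1.0, 0.003, 0.001]
ft_force: [0.2, -0.5, 1.0]
grip_width: 93.8
gripper_force: 0.0
```

Request:
jog_arm([
  [[-1, -2, 15, 0, 0, 0], [0, 0, 20, 0, 0, 0], [0, 0, 15, 0, 0, 0], [0, 0, 9, 0, 0, 0], [0, 0, 0, 0, 0, 0]],
])

```text
time: 27.92
tool_pos: [450.1, 135.2, 29.4]
orientation: [0.0, 1.0, 0.003, -0.001]
ft_force: [-0.1, 0.3, 0.3]
grip_width: 94.0
gripper_force: 0.0
```

Request:
jog_arm([
  [[0, 0, 0, 0, 0, 0], [0, 0, 0, 0, 0, 0], [0, 0, 0, 0, 0, 0], [0, 0, 0, 0, 0, 0], [0, 0, 0, 0, 0, 0], [0, 0, 0, 0, 0, 0], [0, 0, 0, 0, 0, 0]],
], hand=1)

```text
time: 28.8
tool_pos: [450.6, 135.2, 30.1]
orientation: [-0.0, 1.0, 0.003, 0.0]
ft_force: [-1.1, -0.6, 5.8]
grip_width: 53.4
gripper_force: 30.0
```

Request:
jog_arm([
  [[0, 0, 0, 0, 0, 0], [0, 0, 0, 0, 0, 0], [0, 0, 0, 0, 0, 0], [0, 0, 0, 0, 0, -10], [0, 0, 0, 0, 0, -10], [0, 0, 0, 0, 0, -10], [0, 0, 0, 0, 0, -10], [0, 0, 0, 0, 0, -10], [0, 0, 0, 0, 0, -10], [0, 0, 0, 0, 0, -10], [0, 0, 0, 0, 0, -10], [0, 0, 0, 0, 0, -10]],
], hand=0)

```text
time: 30.3
tool_pos: [450.5, 135.1, 30.0]
orientation: [-0.0, 0.703, 0.711, 0.0]
ft_force: [0.3, 0.4, 0.5]
grip_width: 93.8
gripper_force: 0.0
```

Request:
jog_arm([
  [[0, 0, 0, 0, 0, 0], [0, 0, 0, 0, 0, 0], [0, 0, 0, 0, 0, 0], [0, 0, 0, 0, 0, 0], [0, 0, 0, 0, 0, 0], [0, 0, 0, 0, 0, 0], [0, 0, 0, 0, 0, 0]],
], hand=1)

```text
time: 31.18
tool_pos: [450.5, 135.3, 30.1]
orientation: [-0.0, 0.705, 0.709, 0.0]
ft_force: [-1.4, 0.7, 1.8]
grip_width: 53.3
gripper_force: 30.0
```

Request:
jog_arm([
  [[0, 0, -15, 0, 0, 0], [0, 0, -40, 0, 0, 0], [0, 0, -50, 0, 0, 0], [0, 0, -50, 0, 0, 0], [5, 5, -40, 0, 0, 0], [30, 35, 0, 0, 0, 0], [30, 40, 0, 0, 0, 0], [17, 25, 0, 0, 0, 0], [5, 5, 0, 0, 0, 0], [0, 0, 0, 0, 0, 0], [0, 0, 0, 0, 0, 0]],
])

```text
time: 32.55
tool_pos: [559.4, 222.1, 225.4]
orientation: [0.0, 0.705, 0.709, -0.0]
ft_force: [-0.6, 0.7, -0.4]
grip_width: 53.5
gripper_force: 30.0
```

Request:
jog_arm([
  [[0, 1.5, 5, 0, 0, 0], [0, 0, 10, 0, 0, 0], [0, 0, 4, 0, 0, 0], [0, 0, 3, 0, 0, 0], [0, 0, 2, 0, 0, 0], [0, 0, 2, 0, 0, 0], [0, 0, 0, 0, 0, 0]],
])

```text
time: 33.42
tool_pos: [561.4, 222.8, 198.9]
orientation: [-0.0, 0.705, 0.709, -0.0]
ft_force: [0.6, 0.2, -1.1]
grip_width: 53.5
gripper_force: 30.0
```

Request:
jog_arm([
  [[0, 0, 2, 0, 0, 0], [0, 0, 1.5, 0, 0, 0], [0, 0, 1, 0, 0, 0], [0, 0, 0.5, 0, 0, 0], [0, 0, 0, 0, 0, 0]],
])

```text
time: 34.05
tool_pos: [561.6, 223.1, 195.1]
orientation: [0.0, 0.705, 0.709, 0.0]
ft_force: [-4.3, -2.3, 13.9]
grip_width: 53.2
gripper_force: 30.0
```

Request:
jog_arm([
  [[0, 0, 0, 0, 0, 0], [0, 0, 0, 0, 0, 0], [0, 0, 0, 0, 0, 0], [0, 0, 0, 0, 0, 0], [0, 0, -10, 0, 0, 0], [0, 0, -30, 0, 0, 0], [0, 0, -35, 0, 0, 0], [-30, -10, 0, 0, 0, 0], [-50, -18, 0, 0, 0, 0], [-55, -20, 10, 0, 0, 0], [-55, -20, 20, 0, 0, 0], [-55, -20, 20, 0, 0, 0]],
], hand=0)

```text
time: 35.55
tool_pos: [474.4, -24.4, 219.3]
orientation: [0.001, 0.705, 0.709, 0.0]
ft_force: [1.0, -0.7, -0.8]
grip_width: 94.0
gripper_force: 0.0
```

Request:
jog_arm([
  [[-55, -18, 25, 0, 0, 0], [-50, -18, 25, 0, 0, 0], [-5, -3, 20, 0, 0, 0], [0, 0, 20, 0, 0, 0], [0, 0, 0, 0, 0, 0], [0, 0, 0, 0, 0, 0]],
])

```text
time: 36.3
tool_pos: [437.3, -132.2, 130.1]
orientation: [0.0, 0.705, 0.709, 0.0]
ft_force: [1.3, 0.5, 0.2]
grip_width: 93.8
gripper_force: 0.0
```

Request:
jog_arm([
  [[0, -3, 20, 0, 0, 0], [0, 0, 30, 0, 0, 0], [0, 0, 30, 0, 0, 0], [0, 0, 15, 0, 0, 0], [0, 0, 6, 0, 0, 0], [0, 0, 0, 0, 0, 0]],
])

```text
time: 37.05
tool_pos: [434.2, -132.4, 28.8]
orientation: [0.0, 0.705, 0.709, 0.0]
ft_force: [0.3, -0.1, 0.2]
grip_width: 94.2
gripper_force: 0.0
```

Request:
jog_arm([
  [[0, 0, 0, 0, 0, 0], [0, 0, 0, 0, 0, 0], [0, 0, 0, 0, 0, 0], [0, 0, 0, 0, 0, 0], [0, 0, 0, 0, 0, 0], [0, 0, 0, 0, 0, 0], [0, 0, 0, 0, 0, 0], [0, 0, 0, 0, 0, 0], [0, 0, 0, 0, 0, 0]],
], hand=1)

```text
time: 38.17
tool_pos: [433.7, -132.4, 28.2]
orientation: [-0.0, 0.705, 0.709, -0.0]
ft_force: [-0.9, 0.7, 0.0]
grip_width: 23.5
gripper_force: 30.0
```

Request:
jog_arm([
  [[0, 0, 0, 0, 0, 0], [0, 0, 0, 0, 0, 0], [0, 0, 0, 0, 0, 0], [0, 0, 0, 0, 0, 10], [0, 0, 0, 0, 0, 10], [0, 0, 0, 0, 0, 10], [0, 0, 0, 0, 0, 10], [0, 0, 0, 0, 0, 10], [0, 0, 0, 0, 0, 10], [0, 0, 0, 0, 0, 10], [0, 0, 0, 0, 0, 10], [0, 0, 0, 0, 0, 10]],
], hand=0)

```text
time: 39.67
tool_pos: [433.7, -132.4, 28.2]
orientation: [-0.0, 1.0, 0.0, 0.0]
ft_force: [-0.2, -0.5, -0.3]
grip_width: 94.3
gripper_force: 0.0
```

Request:
jog_arm([
  [[0, 0, 0, 0, 0, 0], [0, 0, 0, 0, 0, 0], [0, 0, 0, 0, 0, 0], [0, 0, 0, 0, 0, 0], [0, 0, 0, 0, 0, 0], [0, 0, 0, 0, 0, 0], [0, 0, 0, 0, 0, 0], [0, 0, 0, 0, 0, 0], [0, 0, 0, 0, 0, 0]],
], hand=1)

```text
time: 40.8
tool_pos: [433.7, -132.4, 28.2]
orientation: [-0.0, 1.0, 0.003, 0.0]
ft_force: [-0.4, -0.1, -1.1]
grip_width: 23.6
gripper_force: 30.0
```

Request:
jog_arm([
  [[0, 0, -15, 0, 0, 0], [0, 0, -40, 0, 0, 0], [0, 0, -45, 0, 0, 0], [20, 10, -7, 0, 0, 0], [40, 20, 0, 0, 0, 0], [45, 22, 0, 0, 0, 0], [35, 18, 0, 0, 0, 0], [14, 7, 0, 0, 0, 0], [2, 1, 0, 0, 0, 0], [0, 0, 0, 0, 0, 0], [0, 0, 0, 0, 0, 0]],
])

```text
time: 42.18
tool_pos: [589.4, -209.2, 135.6]
orientation: [0.0, 1.0, 0.003, -0.0]
ft_force: [0.4, 0.5, -0.7]
grip_width: 23.4
gripper_force: 30.0
```

Request:
jog_arm([
  [[0, 0.7, 10, 0, 0, 0], [0, 0, 12, 0, 0, 0], [0, 0, 5, 0, 0, 0], [0, 0, 3, 0, 0, 0], [0, 0, 2, 0, 0, 0], [0, 0, 2, 0, 0, 0], [0, 0, 0, 0, 0, 0]],
])

```text
time: 43.05
tool_pos: [590.1, -210.2, 101.2]
orientation: [-0.0, 1.0, 0.003, -0.0]
ft_force: [0.6, 0.6, -0.8]
grip_width: 23.6
gripper_force: 30.0
```

Request:
jog_arm([
  [[0, 0, 1.5, 0, 0, 0], [0, 0, 1, 0, 0, 0], [0, 0, 0.8, 0, 0, 0], [0, 0, 0.7, 0, 0, 0], [0, 0, 0, 0, 0, 0]],
])

```text
time: 43.68
tool_pos: [590.5, -210.3, 98.2]
orientation: [0.0, 1.0, 0.003, 0.0]
ft_force: [-4.1, 1.1, 13.5]
grip_width: 23.4
gripper_force: 30.0
```

Both lids are home, each with about 14 N of push. I'll release, back away clear of the view, and check.

Request:
jog_arm([
  [[0, 0, 0, 0, 0, 0], [0, 0, 0, 0, 0, 0], [0, 0, 0, 0, 0, 0], [0, 0, 0, 0, 0, 0], [0, 0, -10, 0, 0, 0], [0, 0, -30, 0, 0, 0], [0, 0, -40, 0, 0, 0], [0, 0, -45, 0, 0, 0], [-10, 30, -20, 0, 0, 0], [-10, 50, 0, 0, 0, 0], [-10, 55, 0, 0, 0, 0], [-10, 55, 0, 0, 0, 0]],
], hand=0)

```text
time: 45.18
tool_pos: [550.9, -402.0, 243.3]
orientation: [0.0, 1.0, 0.003, 0.0]
ft_force: [1.0, 0.1, -0.3]
grip_width: 94.0
gripper_force: 0.0
```

Run:
```python
from h import *
t=snap('top','top4.png'); s=snap('side','side4.png')
a=cv2.resize(t[165:275,190:470],None,fx=2.8,fy=2.8,interpolation=cv2.INTER_CUBIC)
b=cv2.resize(s[180:330,205:485],None,fx=1.9,fy=1.9,interpolation=cv2.INTER_CUBIC)
o=np.zeros((600,800,3),np.uint8); o[:a.shape[0],:a.shape[1]]=a; o[310:310+b.shape[0],:b.shape[1]]=b
cv2.imwrite('pics/c6.png',o)
```

```text
(no output)
```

View pics/c6.png

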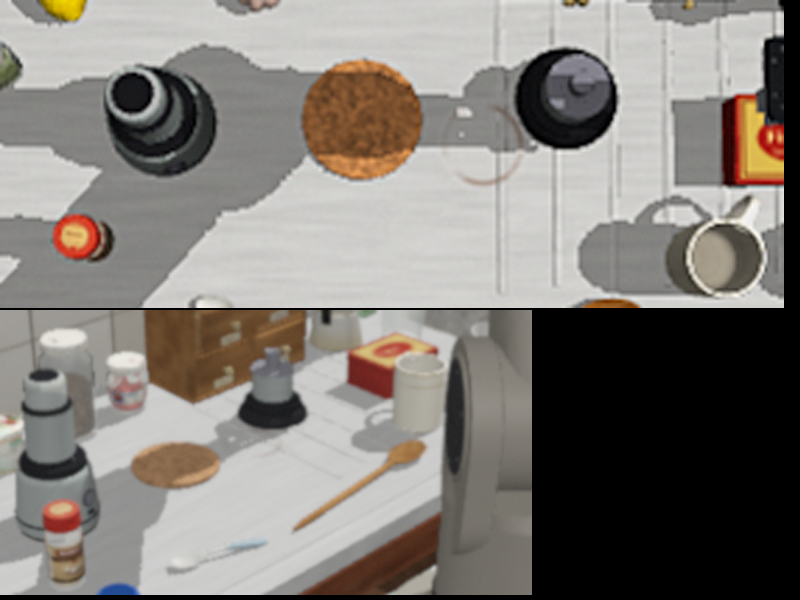

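The deep cup is on the grinder with the dome lid closed and upright (crop 135,95 top). The shallow cup is in the dock with the flat lid flush (crop 575,95). The jar (78,237) and mug (718,258) are still standing in place, and the arm is clear.

```bash
python3 -c "
from station import ticket
print(ticket.job_done())"
```

```text
the job is handed in; nothing more can be done
None
```

The job is handed in at about 45 s of the 122 s: the deep cup with the dome lid is on the grinder and the shallow cup with the flat lid is in the dock. The last pictures show both seated and closed and the jar and mug undisturbed, but no verdict came back.

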